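# Turn the washed blender jar over and seat it on its drive shaft

### The arm

A 6-joint arm with a two-finger parallel gripper is mounted at the origin on the work surface. World frame = base frame: x ahead of the robot, y to its left, z up, the work surface at z = 0. Lengths are in mm, angles in rad, forces in N, time in s.
With the tool pointing down it reaches from about 400 to 925 mm from the base axis. Payload 12.5 kg.
Tool frame: the origin (TCP) lies midway between the tips of the shut fingers; the grasp point (between the pads) lies 19 mm behind it; z points along the fingers, y is the line along which they close (so a half turn about z gives the same grasp; the last joint's range is limited). The gripper opens to 95 mm and grips with 3 to 60 N. Pads are 20 mm wide; open, the fingers measure 119 mm over their backs; the gripper's body (75 mm by 180 mm) begins 59 mm behind the grasp point.
Start: joints at [1.177, 0.491, 1.559, -0, 1.092, -0.106], TCP at [177.385, 599.317, 214.661] pointing down, gripper open.
Joint ranges: [-3.1, 3.1], [-0.84, 2.19], [0.05, 2.79], [-1.13, 4.28], [0.06, 2.93], [-2.69, 2.69]. Speed limits (rad/s): [2.22, 2.22, 2.79, 3.14, 3.14, 3.14].

### API

Orientations are given as [roll, pitch, yaw] about the fixed x, y, z axes, in that order (R = Rz(yaw) Ry(pitch) Rx(roll)).
In Python, from cell import env gives the robot as it stands.
- The arm moves only by the shell command python3 -m inch 'ROWS'. ROWS is JSON, a list of rows, each a list of 7 numbers: the turn, a rotation vector about the tool's x, y, z in rad, then the shift along the tool's x, y, z in cm, then the closure, from -1 (fully open) to 1 (shut). A call has 1 to 20 rows; each row shifts and turns the commanded pose from where the row before left it, along the tool's axes as they then stand; what a row does not reach is not made up. A row lasts 1/8 s, in which the tool goes at most 62.5 mm and 10.7 degrees, less where a joint would pass 70% of its speed; a pose out of reach is approached as far as the arm can. A call with a gripper value outside its range is refused whole. The fingers move at their own pace and stop on an object; the grip force is fixed at half the most. Time passes only in rows, so rows that do not move let the fingers close. It gives the time, the measured TCP pose, the force, the opening and the grip force at its end, in the units of the state.
- env.state(): the state, without advancing time (a new reading comes with each control period).
- env.read_camera(name): name is "scene" or "top"; returns a dict with "img" (480x640x3 uint8, red, green, blue), "depth" (480x640 float32, mm along the optical axis (not along the pixel's ray), 0 where there is no reading), "fx", "fy", "cx", "cy" (pixels), "position" and "orientation" of the camera in the world. Camera axes: x right, y down, z forward; pixel columns grow to the right and rows downward; lengths in mm; the calibration is good to about 2 mm. A picture is of the moment at which its call begins.
- env.job_done(): hands the job in; it is judged then, once.
Trained networks look in a picture, given as the dict that the camera call returned (one of the last four; its "shot" number tells which), for a name from the list of things; names that differ only in an ending like _2 or _b are one class to them, and where a whole thing is asked for, a point or a joint stands for the part that bears it (a point fixed in the world has none). Each returns a list of dicts, best first, with "score" (0 to 1); they miss things now and then, are a little off and sometimes report something else, mostly with a low value. They report only what shows in the picture. A call takes as long as a camera call.
- env.find_in(picture, target): "centre" ([x, y, z] in mm, in the coordinates of the camera as it stood for that picture, good to about 4 mm: the middle of the surface that is visible of it).
- env.trace(picture, target): "mask" (480x640 bool, what is visible of it).
The state is a dict: "t": time; "joints": joint angles; "qvel": joint speeds; "tau": joint torques, N m; "eef_pos": TCP position; "tcp_rot": TCP orientation; "ft_force": force on the tool from outside, world axes, zero at the start; "moment": the same for the moment, N m; "opening": opening from 0.0 (shut) to 1.0 (fully open); "grip_force": force on a finger pad.
Only numpy, scipy, OpenCV 4.12 (cv2) and the standard library are available. Lean on these libraries where they do the work, as an engineer would, in place of code of your own. Each camera call takes 0.05 s, during which the arm holds its last target. There are 200 camera calls.

### The job

The square steel blender jar has been washed and stands mouth-down in the blue draining tray. Turn it mouth-up and put it back on the blender: square socket in its foot over the square drive shaft, fully home and standing straight. Set it down gently without dropping it or knocking it over, and leave everything else on the bench where it is.

Things in the scene. Friction and masses are not known exactly. Their poses are not given: they have to be found in the camera images.
- jar: Blender jar: open steel jar, square section 58 x 58 mm, 92 mm long; the last 20 mm is a black plastic foot of the same outline, red line between. Four plain flats over the whole length. Walls 3.5 mm, about 0.34 kg, small blades inside. Origin: middle of the mouth; z from mouth to foot (up at the start), x and y square to the flats. Centre of mass on the axis, about 60 mm from the mouth.
- jar_bore (a point): Centre of the square socket in the underside of the jar's foot (92 mm from the mouth on the jar's axis), axes as the jar's. The socket is 21 x 21 mm, 18 mm deep, its sides parallel to the jar's flats, so it fits in four ways, a quarter turn apart.
- shaft_foot (a point): Foot of the drive shaft, in the middle of the blender's rubber seat, 108 mm above the bench; z up, x and y square to the shaft's flats. Steel shaft 18 x 18 mm, 16 mm tall: straight for 10 mm, then tapering to 12 x 12 mm. It stands at any angle to the housing, turns only stiffly (0.08 N m). With the jar home the underside of its foot rests on the seat at this height.
- blender: The blender's motor base, fixed: white housing, 160 x 164 mm up to 60 mm high, then 136 x 144 mm up to 100 mm, then a round rubber seat of 104 mm diameter up to 108 mm. Origin under its centre on the bench, z up; the front with knob and switch is its -x side (knob sticks out 15 mm). It may stand on the left or on the right.
- tray: Blue draining tray, fixed: open box 216 mm (x) by 210 mm (y), 45 mm high, walls and floor 5 mm thick. Origin under its centre on the bench, z up. It stands on the other side from the blender.
- beaker_big: White plastic beaker standing mouth-down in the tray, 66 mm diameter, 90 mm tall. Origin in the middle of its lower end (the mouth). Its z axis is vertical. 
- beaker_small: Amber beaker standing mouth-down in the tray, 54 mm diameter, 70 mm tall. Origin in the middle of its lower end (the mouth). Its z axis is vertical. 
- flask: Clear flat culture flask lying on the bench, yellow cap at its +x end; it reaches from -65 to +77 mm along its x, 76 mm wide in y, 36 mm high. Origin on the bench. Its z axis is vertical. 
- tube_rack: Orange rack with capped tubes, 112 mm (x) by 60 mm (y), 58 mm high. Origin under its centre. Its z axis is vertical. 
- tip_box: Pipette tip box, grey with a green lid, 120 mm (x) by 84 mm (y), 65 mm high; a catch stands out 5 mm on -x. Origin under its centre. Its z axis is vertical. 
- bottle: Glass reagent bottle with blue cap, 64 mm diameter, 135 mm tall. Origin under its centre. Its z axis is vertical. 
- pipettor: Blue pistol-shaped pipette controller lying on its side, within -50 to +85 mm in its x and -60 to +46 mm in its y, 30 mm high. Origin on the bench. Its z axis is vertical. 
- dishes: Stack of three culture dishes, 90 mm diameter, 45 mm high. Origin under its centre. Its z axis is vertical. 

How it is judged:
By the outcome, as a careful person would: the job done as asked, in the order asked, and still so for the second after the job is handed in, with the robot touching nothing.
It also fails if it takes over 61 s, if anything falls off the work surface, if the arm or the gripper's body presses on something with over 40 N, if the wrist force passes 120 N, or if a joint passes its speed limit or range.

## Working session

There is one attempt and no reset: what is moved stays moved. The work goes in short steps, Python scripts to look and compute and a shell command to move; the robot and the scene stay as the last step left them, time stands still between calls to the robot, and variables do not carry over. Pictures are saved under pics/ and viewed, at most 10 in all, crops included, and the job is handed in when it is done.

```bash
ls; mkdir -p pics; cat > h.py <<'E'
import numpy as np, cv2
from scipy.spatial.transform import Rotation as R
from cell import env
np.set_printoptions(precision=3,suppress=True)
def cam(n): 
    p=env.read_camera(n); p["R"]=camR(p["orientation"]); return p
def camR(o):
    o=np.array(o,float)
    return o if o.shape==(3,3) else (R.from_quat(o) if o.size==4 else R.from_euler('xyz',o)).as_matrix()
def cloud(p):
    v,u=np.mgrid[:480,:640]; d=p["depth"].astype(float)
    c=np.stack([(u-p["cx"])/p["fx"]*d,(v-p["cy"])/p["fy"]*d,d],-1)
    w=c@p["R"].T+np.array(p["position"]); w[d==0]=np.nan; return w
def w(p,c): return p["R"]@np.array(c)+np.array(p["position"])
def save(p,n): cv2.imwrite("pics/"+n,p["img"][:,:,::-1])
E
python3 - <<'E'
from h import *
s=env.state(); print(s)
for n in ("scene","top"):
    p=cam(n); save(p,n+"0.png"); print(n,p["position"],p["orientation"],p["fx"],p["cx"],p["cy"])
    for t in "jar blender tray beaker_big beaker_small flask tube_rack tip_box bottle pipettor dishes shaft_foot".split():
        try: print(t,[(round(d["score"],2),w(p,d["centre"]).round(0)) for d in env.find_in(p,t)[:2]])
        except Exception as e: print(t,e)
E
```

```text
pics
{'t': 0.0, 'joints': array([ 1.177,  0.492,  1.559,  0.   ,  1.092, -0.106]), 'qvel': array([-0.001, -0.   , -0.001,  0.001,  0.   , -0.   ]), 'tau': array([ -0.   , -61.265, -25.818,   0.069,   0.048,  -0.   ]), 'eef_pos': array([177.28 , 599.083, 214.068]), 'tcp_rot': array([-3.141, -0.   ,  2.854]), 'ft_force': array([0.366, 0.344, 0.727]), 'moment': array([ 0.003,  0.046, -0.02 ]), 'grip_force': 0.0, 'opening': 0.9942166935173868}
scene [1222.412  154.948 1037.996] [-2.494 -0.     1.798] 501.90676708603587 317.5834537201427 244.16500331788538
jar [(0.94, array([ 523., -240.,   80.]))]
blender [(0.98, array([541., 288.,  96.]))]
tray [(0.65, array([ 544., -220.,   10.]))]
beaker_big [(0.58, array([ 611., -313.,   80.]))]
beaker_small [(0.89, array([ 634., -220.,   62.])), (0.39, array([ 544., -221.,    8.]))]
flask [(0.59, array([ 291., -302.,   32.]))]
tube_rack [(0.6, array([764., 206.,  45.]))]
tip_box [(0.68, array([ 769., -190.,   61.]))]
bottle [(0.66, array([298., 363.,  76.])), (0.4, array([ 610., -311.,   80.]))]
pipettor [(0.69, array([720.,  21.,  24.])), (0.21, ar
[... 164 characters left out ...]
5240091865155 239.28297692814564
jar [(0.88, array([ 502., -247.,   97.])), (0.55, array([ 278., -313.,   34.]))]
blender [(0.88, array([489., 279., 103.])), (0.63, array([ 586., -318.,   92.]))]
tray [(0.82, array([ 538., -255.,    5.]))]
beaker_big [(0.88, array([ 586., -315.,   93.])), (0.36, array([ 503., -249.,   96.]))]
beaker_small [(0.68, array([ 617., -228.,   72.]))]
flask [(0.67, array([ 278., -314.,   34.]))]
tube_rack [(0.94, array([744., 196.,  49.]))]
tip_box [(0.79, array([ 746., -199.,   68.]))]
bottle [(0.84, array([280., 347.,  93.]))]
pipettor [(0.69, array([707.,  15.,  26.]))]
dishes [(0.88, array([389.,  10.,  45.])), (0.54, array([ 587., -319.,   95.]))]
shaft_foot []
```

View pics/scene0.png

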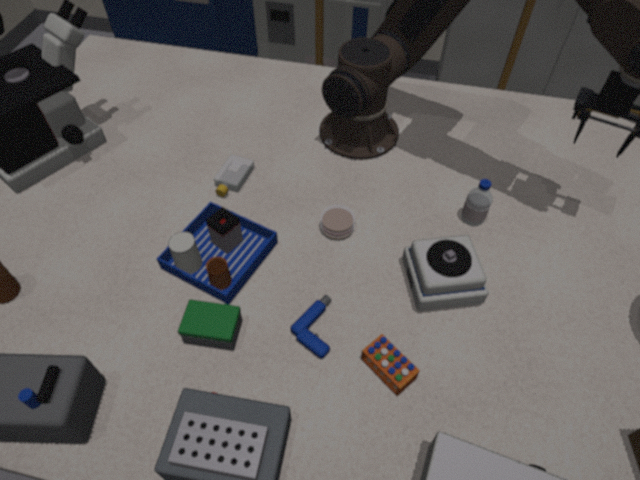

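View pics/top0.png

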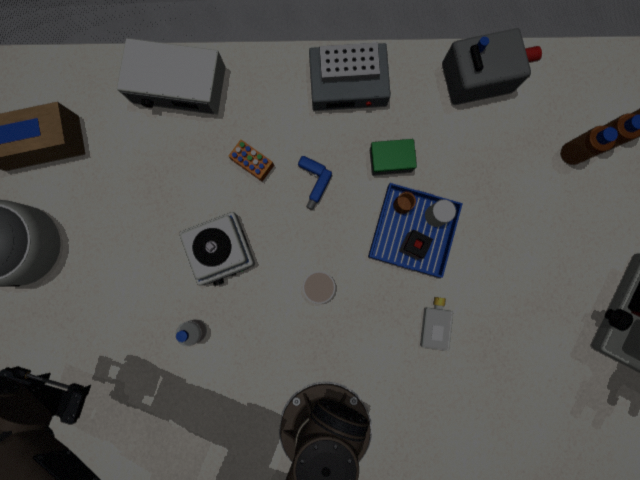

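The views show the jar foot up in the tray, at scene (222,225) and top (418,244). The blender is at scene (450,258) and top (211,247). The two cameras disagree by 10–20 mm, so I'll check each against known geometry.

```bash
cat > m.py <<'E'
from h import *
def rect(pts):
    (c,s,a)=cv2.minAreaRect(pts.astype(np.float32)); return np.array(c),np.array(s),a
for n in ("scene","top"):
    p=cam(n); W=cloud(p); z=W[...,2]
    print(n,"depth res bench z:")
    for (x,y) in [(450,-80),(600,100),(450,150),(680,-60),(300,-150),(650,350)]:
        m=np.hypot(W[...,0]-x,W[...,1]-y)<20; print((x,y),np.nanmedian(z[m]).round(1),end=' ')
    print()
    for t,lo,hi in [("jar",90,110),("dishes",38,55),("tip_box",58,75),("beaker_big",88,105),("blender",94,104),("tray",40,52),("bottle",125,150),("tube_rack",40,70)]:
        r=env.trace(p,t)
        if not r: print(t,"none"); continue
        m=r[0]["mask"]; k=m&(z>lo)&(z<hi); P=W[k]
        if len(P)<5: print(t,len(P)); continue
        c,s,a=rect(P[:,:2]); print(t,round(r[0]["score"],2),len(P),"rect c",c,"size",s,"a",round(a,1),"z",np.median(P[:,2]).round(1),"mean",P.mean(0).round(1))
    # gripper
    k=np.hypot(W[...,0]-177,W[...,1]-599)<90; k&=z>150
    P=W[k]; print("grip n",len(P), P.min(0) if len(P) else '', np.percentile(P,[5,50,95],axis=0) if len(P) else '')
E
python3 m.py
```

```text
scene depth res bench z:
(450, -80) -1.4 (600, 100) -1.1 (450, 150) -1.5 (680, -60) -1.2 (300, -150) -2.4 (650, 350) -0.6 
jar 0.85 424 rect c [ 506.059 -250.852] size [61.466 60.234] a 65.2 z 94.9 mean [ 507.5 -250.    94.9]
dishes 0.74 731 rect c [392.48  15.88] size [92.622 85.392] a 4.2 z 42.9 mean [395.5  16.4  42.8]
tip_box 0.77 1842 rect c [ 757.796 -197.008] size [ 86.759 120.694] a 3.6 z 63.4 mean [ 760.  -195.4   63.3]
beaker_big 0.88 451 rect c [ 593.439 -321.851] size [62.004 61.68 ] a 8.2 z 93.0 mean [ 594.7 -321.2   93. ]
blender 0.9 1584 rect c [506.402 296.877] size [135.2   140.797] a 20.9 z 98.8 mean [516.2 296.1  98.8]
tray 0.88 639 rect c [ 549.869 -255.806] size [214.018 220.456] a 72.9 z 42.9 mean [ 565.3 -246.9   43.1]
bottle 0.68 91 rect c [278.493 364.948] size [26.943 27.977] a 58.5 z 133.2 mean [280.  363.7 132.7]
tube_rack 0.73 1430 rect c [756.373 205.149] size [111.234  62.25 ] a 53.9 z 47.5 mean [760.8 205.8  50.2]
grip n 4278 [123.285 509.169 213.96 ] [[158.942 518.308 272.76 ]
 [204.121 557.225 381.063]
 [231.169 644.687 540.699]]
top depth res bench 
[... 264 characters left out ...]
 a 63.1 z 44.2 mean [389.1  11.5  44.2]
tip_box 0.71 1284 rect c [ 752.758 -200.522] size [ 84.657 120.882] a 4.2 z 64.5 mean [ 752.  -200.1   64.5]
beaker_big 0
blender 0.59 1468 rect c [499.758 292.238] size [133.999 141.861] a 20.2 z 99.1 mean [498.1 290.2  99.1]
tray 0.59 606 rect c [ 545.629 -259.957] size [210.945 219.693] a 73.3 z 44.5 mean [ 543.1 -261.3   44.7]
bottle 0.61 111 rect c [271.856 358.322] size [27.133 26.465] a 42.7 z 134.4 mean [272.2 358.1 134.2]
tube_rack 0.61 832 rect c [751.241 201.119] size [113.428  60.265] a 54.6 z 47.9 mean [749.6 199.7  50. ]
grip n 2797 [120.345 509.191 213.825] [[139.945 516.096 297.25 ]
 [197.955 547.365 336.919]
 [230.577 652.24  518.273]]
```

```bash
python3 - <<'E'
from h import *
out=[]
for n,(u,v) in (("scene",(450,256)),("top",(211,246))):
    I=np.mean([cam(n)["img"].astype(float) for _ in range(4)],0)
    c=I[v-16:v+16,u-16:u+16]; c=np.clip(c*255/c.max(),0,255).astype(np.uint8)
    out.append(cv2.resize(c,(400,400),interpolation=cv2.INTER_CUBIC))
cv2.imwrite("pics/shaft.png",np.hstack(out)[:,:,::-1])
E
```

```text
(no output)
```

View pics/shaft.png

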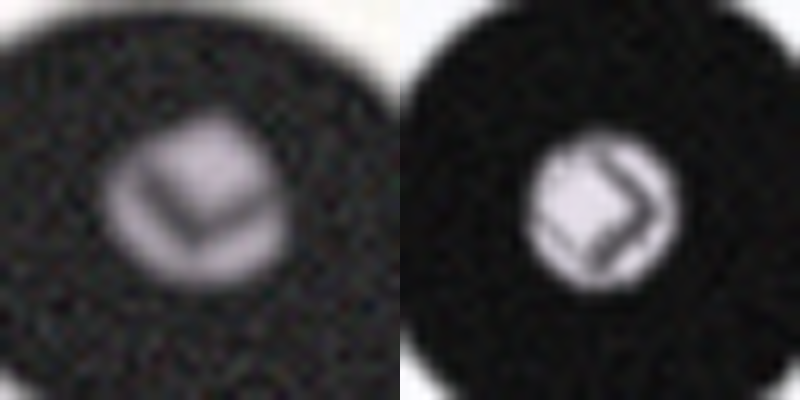

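The shaft shows in both crops: a square with its corner pointing roughly down in the scene view (corner near (195,240)) and right in the top view (corner near (655,210)), on a bright round collar. I'll fit its angle and position by rendering.

```bash
cat > shaft.py <<'E'
from h import *
from scipy.optimize import minimize
SS=6
def proj(p,P):
    c=(np.atleast_2d(P)-np.array(p["position"]))@p["R"]
    return np.stack([c[:,0]/c[:,2]*p["fx"]+p["cx"],c[:,1]/c[:,2]*p["fy"]+p["cy"]],1)
def sq(s,z,yaw,x,y):
    a=yaw+np.pi/4+np.arange(4)*np.pi/2; r=s/np.sqrt(2)
    return np.stack([x+r*np.cos(a),y+r*np.sin(a),np.full(4,z)],1)
def circ(r,z,x,y):
    a=np.linspace(0,2*np.pi,48,endpoint=False); return np.stack([x+r*np.cos(a),y+r*np.sin(a),np.full(48,z)],1)
def labels(p,o,h,x,y,yaw,rc):
    L=np.zeros((2*h*SS,2*h*SS),np.uint8)
    def fill(P,k):
        q=(proj(p,P)-o+h+0.5)*SS-0.5
        cv2.fillConvexPoly(L,np.round(q*16).astype(np.int32),k,shift=4)
    fill(circ(52,108,x,y),1); fill(circ(rc,108.5,x,y),2)
    b,m,t=sq(18,108,yaw,x,y),sq(18,118,yaw,x,y),sq(12,124,yaw,x,y)
    C=np.array(p["position"])
    for k,(A,B) in enumerate(((b,m),(m,t))):
        for i in range(4):
            j=(i+1)%4; n=np.cross(A[j]-A[i],B[i]-A[i])
            if n@(C-A[i])>0: fill(np.array([A[i],A[j],B[j],B[i]]),3+k*4+i)
    fill(t,11); return L
def fit(p,img,yaw,x,y,rc,h=18,dx=0,dy=0,full=False):
    o=np.round(proj(p,[[503,294,108]])[0]); u,v=o.astype(int)
    I=img[v-h:v+h,u-h:u+h].mean(-1).ravel()
    L=labels(p,o,h,x,y,yaw,rc)
    A=np.stack([cv2.GaussianBlur(cv2.resize((L==k).astype(np.float32),(2*h,2*h),interpolation=cv2.INTER_AREA),(0,0),0.5).ravel() for k in range(1,12)],1)
    A=np.hstack([A]); w=np.ones(len(I)); bg=A.sum(1)<0.98; w[bg]=0
    A=A[:,A.sum(0)>.3]; c,*_=np.linalg.lstsq(A*w[:,None],I*w,rcond=None)
    r=(A@c-I)*w
    return (r**2).sum()/w.sum()
if __name__=="__main__":
    ps=[]
    for n in ("scene","top"):
        q=[cam(n) for _ in range(5)]; q[0]["avg"]=np.mean([k["img"].astype(float) for k in q],0); ps.append(q[0])
    best=[]
    for y0 in range(0,90,10):
        tot=[]
        for p,c in zip(ps,((506,297),(500,292))):
            b=min((minimize(lambda a:fit(p,p["avg"],np.radians(a[0]),a[1],a[2],a[3]),[y0,c[0]+d,c[1]+e,15],method="Nelder-Mead",options=dict(initial_simplex=[[y0,c[0]+d,c[1]+e,15],[y0+6,c[0]+d,c[1]+e,15],[y0,c[0]+d+3,c[1]+e,15],[y0,c[0]+d,c[1]+e+3,15],[y0,c[0]+d,c[1]+e,17]],maxiter=200)) for d,e in ((0,0),)),key=lambda r:r.fun)
            tot.append((b.fun,b.x))
        print(y0,[(round(f,2),x.round(1)) for f,x in tot])
E
python3 shaft.py
```

```text
0 [(np.float64(52.48), array([  0.5, 505.8, 297.1,  15.5])), (np.float64(31.69), array([  2.6, 499.6, 291.5,  16. ]))]
10 [(np.float64(53.14), array([  9.7, 505.8, 297. ,  15.8])), (np.float64(30.93), array([ 13.8, 499.5, 291.5,  16.1]))]
20 [(np.float64(54.57), array([ 20.6, 505.8, 297.1,  15.4])), (np.float64(28.36), array([ 25.6, 499.9, 291.6,  15.5]))]
30 [(np.float64(53.82), array([ 34.5, 505.4, 297.2,  15.7])), (np.float64(25.11), array([ 35.1, 499.9, 291.5,  15.8]))]
40 [(np.float64(50.11), array([ 44.5, 505.3, 297.3,  15.6])), (np.float64(24.67), array([ 46.8, 499.9, 291.6,  15.5]))]
50 [(np.float64(49.17), array([ 55.6, 505.5, 297.6,  15.7])), (np.float64(25.49), array([ 48.9, 499.6, 291.5,  15.7]))]
60 [(np.float64(50.64), array([ 57. , 505.4, 297.2,  16.1])), (np.float64(29.6), array([ 60. , 499.9, 291.8,  15.3]))]
70 [(np.float64(51.05), array([ 67.7, 505.9, 297.1,  16.1])), (np.float64(31.55), array([ 71.7, 499.7, 291.5,  16.1]))]
80 [(np.float64(50.68), array([ 77.7, 505.5, 297.4,  16.2])), (np.float64(32.46), array([ 81.6, 499.6, 291.5,  16.3]))]
```

```bash
python3 - <<'E'
from shaft import *
import shaft
ps=[]
for n,c in (("scene",(505.6,297.2)),("top",(499.7,291.5))):
    q=[cam(n) for _ in range(6)]; p=q[0]; p["avg"]=np.mean([k["img"].astype(float) for k in q],0)
    res=[]
    for yd in range(0,90,5):
        f,arg=min((fit(p,p["avg"],np.radians(yd),c[0]+dx,c[1]+dy,rc,h=8),(dx,dy,rc)) for dx in (-2,-1,0,1,2) for dy in (-2,-1,0,1,2) for rc in (15,16))
        res.append((yd,round(f,1),arg))
    print(n); [print(r) for r in res]
E
```

```text
scene
(0, np.float64(80.7), (-2, 0, 16))
(5, np.float64(75.5), (-2, 0, 16))
(10, np.float64(73.2), (-2, 0, 16))
(15, np.float64(70.5), (-2, 0, 16))
(20, np.float64(66.1), (-2, 0, 16))
(25, np.float64(63.2), (-2, 0, 16))
(30, np.float64(57.4), (-2, 0, 16))
(35, np.float64(53.8), (-2, 0, 16))
(40, np.float64(51.5), (-2, 0, 16))
(45, np.float64(50.8), (-2, 0, 16))
(50, np.float64(50.3), (-2, 0, 16))
(55, np.float64(53.9), (-2, 0, 16))
(60, np.float64(60.3), (-2, 0, 16))
(65, np.float64(67.4), (-2, 0, 16))
(70, np.float64(73.3), (-2, 0, 16))
(75, np.float64(77.9), (-2, 0, 16))
(80, np.float64(80.6), (-1, 0, 16))
(85, np.float64(83.0), (-2, 0, 16))
top
(0, np.float64(72.2), (0, 2, 16))
(5, np.float64(71.0), (0, 2, 16))
(10, np.float64(69.3), (0, 2, 15))
(15, np.float64(64.2), (0, 2, 15))
(20, np.float64(58.2), (0, 2, 15))
(25, np.float64(51.6), (0, 2, 15))
(30, np.float64(42.8), (0, 2, 15))
(35, np.float64(32.4), (0, 2, 15))
(40, np.float64(24.9), (0, 2, 15))
(45, np.float64(21.4), (0, 2, 15))
(50, np.float64(25.6), (0, 2, 15))
(55, np.float64(34.9), (0, 2, 15))
(60, np.float64(46.2), (0, 2, 15))
(65, np.float64(56.1), (0, 2, 15))
(70, np.float64(62.0), (0, 2, 15))
(75, np.float64(68.7), (0, 2, 16))
(80, np.float64(70.6), (0, 2, 16))
(85, np.float64(71.9), (0, 2, 16))
```

Both fits put the shaft at about 45° to world, so the jar should finish with its flats at 45°. My plan:
1. Grasp the jar from above.
2. Stand it mouth-down on the seat, over the shaft.
3. Regrasp it with the tool horizontal.
4. Flip it and lower it.

I'm starting the move now and logging states for a kinematic model.

```bash
cat > go.py <<'E'
import sys
from h import *
s=env.state()
def delta(t,e=None):
    Rc=R.from_euler('xyz',s["tcp_rot"]); d=Rc.inv().apply(np.array(t)-s["eef_pos"])/10
    o=(Rc.inv()*R.from_euler('xyz',e)).as_rotvec() if e is not None else None
    return o,d
def log():
    with open("log.txt","a") as f: f.write(" ".join(f"{v:.5f}" for v in [*s["joints"],*s["eef_pos"],*s["tcp_rot"]])+"\n")
if __name__=="__main__":
    log(); a=[float(v) for v in sys.argv[1:]]
    print("t",s["t"],"q",s["joints"],"pos",s["eef_pos"],"rpy",s["tcp_rot"],"F",np.array(s["ft_force"]),"open",round(s["opening"],3),"grip",s["grip_force"])
    if a:
        o,d=delta(a[:3],np.radians(a[3:6]) if len(a)>3 else None); print("turn",o,"shift cm",d,np.linalg.norm(d))
E
python3 go.py
python3 -m inch '[[0,0,0,-4.5,-2.7,0,-1],[0,0,0,-4.5,-2.7,0,-1],[0,0,0,-4.5,-2.7,0,-1],[0,0,0,-4.5,-2.7,0,-1],[0,0,0,-4.5,-2.7,0,-1],[0,0,0,-4.5,-2.7,0,-1],[0,0,0,-4.5,-2.7,0,-1],[0,0,0,-4.5,-2.7,0,-1],[0,0,0,-4.5,-2.7,0,-1],[0,0,0.166,0,0,0,-1]]'
python3 go.py 504 -253 214 180 0 154
```

```text
t 3.7 q [ 1.177  0.491  1.559 -0.     1.092 -0.106] pos [177.366 599.32  214.655] rpy [3.142 0.    2.854] F [-0.024  0.332  0.168] open 1.002 grip 0.0
t: 4.95
eef_pos: [498.8, 248.9, 214.5]
tcp_rot: [3.142, 0.0, 2.682]
ft_force: [-0.2, 1.0, 0.2]
opening: 0.998
grip_force: 0.0
t 4.95 q [ 0.344  0.395  1.727 -0.     1.019 -0.766] pos [498.823 248.859 214.498] rpy [3.142 0.    2.682] F [-0.175  0.966  0.22 ] open 0.998 grip 0.0
turn [ 0.     0.    -0.006] shift cm [-22.733 -44.745   0.056] 50.18859725844885
```

```bash

python3 -m inch '[[0,0,0,-2.3,-4.5,0,-1],[0,0,0,-2.3,-4.5,0,-1],[0,0,0,-2.3,-4.5,0,-1],[0,0,0,-2.3,-4.5,0,-1],[0,0,0,-2.3,-4.5,0,-1],[0,0,0,-2.3,-4.5,0,-1],[0,0,0,-2.3,-4.5,0,-1],[0,0,0,-2.3,-4.5,0,-1],[0,0,0,-2.3,-4.5,0,-1],[0,0,0,-2.0,-4.2,0,-1],[0,0,0,0,0,0,-1]]'
python3 go.py 504 -253 120
python3 - <<'E'
from h import *
s=env.state()
for n in ("scene","top"):
    p=cam(n); W=cloud(p); z=W[...,2]
    save(p,n+"1.png")
    # fingers cloud near TCP
    k=(np.abs(W[...,0]-s["eef_pos"][0])<80)&(np.abs(W[...,1]-s["eef_pos"][1])<80)&(z>205)&(z<262)
    P=W[k]; print(n,"fingers",len(P),P.mean(0) if len(P) else '')
    R_=R.from_euler('xyz',s["tcp_rot"]).as_matrix(); Q=(P-s["eef_pos"])@R_
    for side in (1,-1):
        q=Q[Q[:,1]*side>20]; print(side,len(q),np.percentile(q,[3,50,97],axis=0) if len(q)>3 else q)
    r=env.trace(p,"jar")
    if r:
        k=r[0]["mask"]&(z>88)&(z<105); print("jar",r[0]["score"],k.sum(),cv2.minAreaRect(W[k][:,:2].astype(np.float32)) if k.sum()>5 else '')
E
```

```text
t: 6.32
eef_pos: [504.6, -252.6, 214.3]
tcp_rot: [-3.141, 0.0, 2.685]
ft_force: [-0.4, 1.6, -0.2]
opening: 1.0
grip_force: 0.0
t 6.325 q [-0.581  0.405  1.711 -0.     1.026 -1.695] pos [ 504.574 -252.589  214.291] rpy [-3.141  0.     2.685] F [-0.407  1.551 -0.203] open 1.0 grip 0.0
turn None shift cm [ 0.035 -0.061  9.429] 9.429317278156072
scene fingers 277 [ 509.224 -249.554  236.864]
1 135 [[-12.493  52.437 -45.276]
 [ -3.087  58.222 -24.773]
 [ 10.47   61.742   0.021]]
-1 142 [[-12.582 -51.225 -46.003]
 [ -4.79  -45.252 -21.754]
 [ 10.185 -42.296   0.055]]
jar 0.81 436 ((505.6039733886719, -250.97335815429688), (61.1645622253418, 60.51832962036133), 64.55599212646484)
top fingers 0 
1 0 []
-1 0 []
jar 0.66 39 ((498.85723876953125, -226.56541442871094), (9.904492378234863, 25.956356048583984), 62.73385238647461)
```

```bash

python3 -m inch '[[0,0,0,0.0,0,4.5,-1],[0,0,0,0,0,4.5,-1],[0,0,0,0,0,4,-1],[0,0,0,0,0,3.4,-1],[0,0,0,0,0,0,-1],[0,0,0,0,0,0,1],[0,0,0,0,0,0,1],[0,0,0,0,0,0,1],[0,0,0,0,0,0,1],[0,0,0,0,0,0,1],[0,0,0,0,0,0,1]]'
python3 go.py
```

```text
t: 7.9
eef_pos: [505.2, -250.5, 51.3]
tcp_rot: [-3.141, 0.002, 2.688]
ft_force: [-1.7, -2.8, 7.3]
opening: 0.604
grip_force: 30.0
t 7.9 q [-0.577  0.621  1.86  -0.     0.659 -1.694] pos [ 505.165 -250.544   51.343] rpy [-3.141  0.002  2.688] F [-1.747 -2.83   7.346] open 0.604 grip 30.000045297201723
```

```bash

python3 -m inch '[[0,0,0,0,0,-1,1],[0,0,0,0,0,-2.5,1],[0,0,0,0,0,-4,1],[0,0,0,0,0,-4,1],[0,0,0,0,0,-4,1],[0,0,0,0,0,-2,1],[0,0,0.08,0,0,0,1],[0,0,0.17,0,0,0,1],[0,0,0.08,0,0,0,1],[0,0,0,0,0,0,1]]'
python3 go.py 502.5 294.5 225 180 0 135
```

```text
t: 9.15
eef_pos: [504.5, -249.5, 225.6]
tcp_rot: [3.142, -0.001, 2.358]
ft_force: [-0.1, -0.6, -3.6]
opening: 0.608
grip_force: 30.0
t 9.15 q [-0.577  0.392  1.699  0.     1.052 -1.365] pos [ 504.504 -249.549  225.602] rpy [ 3.142 -0.001  2.358] F [-0.114 -0.58  -3.604] open 0.608 grip 30.000442068558186
turn [ 0.    -0.001  0.002] shift cm [38.524 38.417  0.102] 54.40529543264351
```

```bash

python3 -m inch '[[0,0,0,1.5,1.5,0,1],[0,0,0,3,3,0,1],[0,0,0,3.5,3.5,0,1],[0,0,0,3.5,3.5,0,1],[0,0,0,3.5,3.5,0,1],[0,0,0,3.5,3.5,0,1],[0,0,0,3.5,3.5,0,1],[0,0,0,3.5,3.5,0,1],[0,0,0,3.5,3.5,0,1],[0,0,0,3.5,3.5,0,1],[0,0,0,3.0,3.0,0,1],[0,0,0,2.0,2.0,0,1],[0,0,0,1,0.9,0,1],[0,0,0,0,0,0,1]]'
python3 go.py 502.5 294.5 225 180 0 135
python3 - <<'E'
from h import *
s=env.state()
T=s["eef_pos"]; RT=R.from_euler('xyz',s["tcp_rot"]).as_matrix()
for n in ("scene","top"):
    p=cam(n); W=cloud(p); z=W[...,2]; save(p,n+"2.png")
    r=env.trace(p,"jar")
    Q=(W-T)@RT
    if r:
        k=r[0]["mask"]; q=Q[k]; q=q[np.isfinite(q[:,0])]
        print(n,"jar",round(r[0]["score"],2),len(q)); print(np.percentile(q,[2,10,50,90,98],axis=0))
        # side faces: points below fingers
        f=q[(q[:,2]>5)&(q[:,2]<42)]
        for a in (0,1):
            for sg in (1,-1):
                g=f[(f[:,a]*sg>24)&(np.abs(f[:,1-a])<24)]
                if len(g)>15: print("face axis",a,sg,len(g),np.median(g,0))
    k=(np.abs(Q[...,0])<40)&(np.abs(Q[...,1])<75)&(Q[...,2]>-45)&(Q[...,2]<2)
    q=Q[k]; print(n,"fing", [ (len(h_),np.percentile(h_,[3,50,97],axis=0).tolist()) for h_ in (q[q[:,1]>42],q[q[:,1]<-42]) if len(h_)>5])
E
```

```text
t: 10.9
eef_pos: [502.5, 294.3, 225.5]
tcp_rot: [-3.141, -0.0, 2.36]
ft_force: [0.3, -0.3, -4.3]
opening: 0.611
grip_force: 30.0
t 10.9 q [ 0.416  0.42   1.652  0.     1.07  -0.373] pos [502.549 294.281 225.491] rpy [-3.141 -0.     2.36 ] F [ 0.269 -0.281 -4.26 ] open 0.611 grip 29.999937003012747
turn [-0.    -0.     0.003] shift cm [0.019 0.012 0.049] 0.05399460324658018
scene jar 0.69 1419
[[-30.978 -27.513 -48.408]
 [-29.865 -20.297 -45.442]
 [-26.886   6.774 -16.1  ]
 [ 11.606  32.018  37.894]
 [ 42.731  32.914 121.207]]
face axis 0 -1 217 [-28.868   0.811  23.611]
face axis 1 1 129 [-1.729 32.003 25.951]
scene fing [(6, [[-2.396307103993326, 42.086339446493085, -44.80309587058873], [1.9530074765669512, 42.21642251370852, -40.87222149488923], [6.91990596540248, 43.36930860619481, -36.901148626981396]])]
top jar 0.44 70
[[-30.465 -32.147 -47.161]
 [-30.208 -31.303 -39.181]
 [-29.926  -9.929  -2.797]
 [-28.506  10.833  28.968]
 [-25.9    17.834  32.004]]
face axis 0 -1 21 [-29.972  -6.629  12.908]
top fing []
```

View pics/scene2.png

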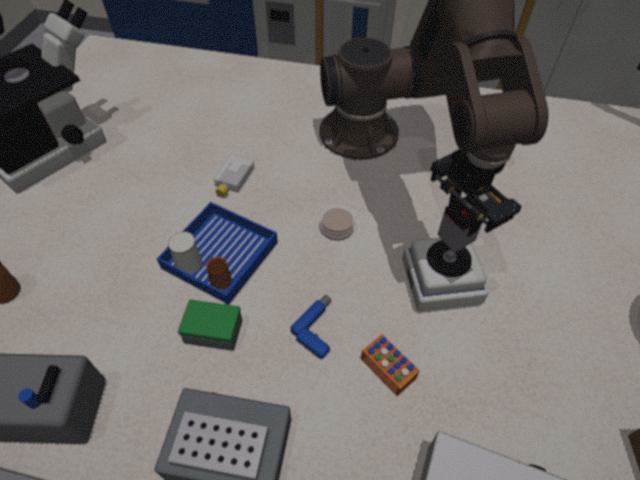

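```bash

python3 -m inch '[[0,0,0,-0.05,0.13,2,1],[0,0,0,0,0,2.5,1],[0,0,0,0,0,1.5,1],[0,0,0,0,0,0.5,1],[0,0,0,0,0,0.2,1],[0,0,0,0,0,0.1,1],[0,0,0,0,0,0.1,1],[0,0,0,0,0,0,1]]'
python3 go.py
python3 - <<'E'
import numpy as np
from scipy.optimize import least_squares
L=np.loadtxt("log.txt"); print(len(L))
def f(p,q):
    a1,h,l2,a3,l4=p
    s=q[:,1]+q[:,2]
    return np.stack([a1+l2*np.sin(q[:,1])+a3*np.cos(s)+l4*np.sin(s), h+l2*np.cos(q[:,1])-a3*np.sin(s)+l4*np.cos(s)],1)
y=np.stack([np.sqrt(L[:,6]**2+L[:,7]**2-66**2),L[:,8]],1)
for fix in (None,0):
    r=least_squares(lambda p:(f(p if fix is None else [p[0],p[1],p[2],0,p[4]],L[:,:6])-y).ravel(),[0,0,600,0,600]); print(r.x,r.cost, np.abs(r.fun).max())
print("lat",np.hypot(L[:,6],L[:,7])*np.sin(np.arctan2(L[:,7],L[:,6])-L[:,0]))
E
```

```text
t: 12.1
eef_pos: [504.6, 294.5, 156.9]
tcp_rot: [3.141, 0.0, 2.358]
ft_force: [0.3, -0.5, -4.2]
opening: 0.607
grip_force: 30.0
t 12.1 q [ 0.415  0.497  1.726  0.     0.918 -0.372] pos [504.565 294.484 156.858] rpy [3.141 0.    2.358] F [ 0.344 -0.468 -4.205] open 0.607 grip 30.00006676884368
7
[-1.63627446e-02 -7.67565416e+01  5.87506230e+02  4.24444038e+01
  4.10239685e+02] 0.03492451303233223 0.1853323047351978
[  10.27161794  -56.88138725  522.4674693  -819.93075193  404.13966615] 34.528153647470425 6.281893866712949
lat [65.89945341 65.82685232 65.87061811 65.84389545 65.97613434 65.90310294
 65.92408499]
```

```bash

python3 -m inch '[[0,0,0,0,0,0.1,1],[0,0,0,0,0,0.1,1],[0,0,0,0,0,0,1]]'
python3 -m inch '[[0,0,0,0,0,0.1,1],[0,0,0,0,0,0,1]]'; python3 go.py
```

```text
t: 12.48
eef_pos: [504.4, 294.4, 154.6]
tcp_rot: [-3.141, -0.0, 2.358]
ft_force: [0.8, 0.3, -3.4]
opening: 0.609
grip_force: 30.0
t: 12.72
eef_pos: [504.5, 294.5, 154.4]
tcp_rot: [3.141, 0.0, 2.358]
ft_force: [-4.3, -1.1, 5.1]
opening: 0.607
grip_force: 30.0
t 12.725 q [ 0.415  0.5    1.729  0.     0.912 -0.372] pos [504.495 294.466 154.35 ] rpy [3.141 0.    2.358] F [-4.283 -1.109  5.113] open 0.607 grip 30.00049596419558
```

```bash

python3 -m inch '[[0,0,0,0,0,0,-1],[0,0,0,0,0,0,-1],[0,0,0,0,0,0,-1],[0,0,0,0,0,0,-1],[0,0,0,0,0,-1,-1],[0,0,0,0,0,-3,-1],[0,0,0,0,0,-3.5,-1],[0,0,0.17,0,0,-3,-1],[0,0,0.18,0,0,-2,-1],[0,0,0.18,0,0,-2,-1],[0,0,0.18,0,0,0,-1],[0,0,0.18,0,0,0,-1],[0,0,0.18,0,0,0,-1],[0,0,0.18,0,0,0,-1],[0,0,0.18,0,0,0,-1],[0,0,0.14,0,0,0,-1],[0,-0.15,0,0,0,0,-1],[0,-0.15,0,0,0,0,-1],[0,0,0,0,0,0,-1]]'
python3 go.py
cat > kin.py <<'E'
import numpy as np
from scipy.optimize import least_squares
from scipy.spatial.transform import Rotation as R
LO=np.array([-3.1,-.84,.05,-1.13,.06,-2.69]); HI=np.array([3.1,2.19,2.79,4.28,2.93,2.69])
def fk(q,p):
    a1,h,l2,a3,l4,d6,e=p
    Rz=lambda a:R.from_euler('z',a); Ry=lambda a:R.from_euler('y',a)
    r1=Rz(q[0]); r2=r1*Ry(q[1]); r3=r2*Ry(q[2]); r4=r3*Rz(q[3]); r5=r4*Ry(q[4]); r6=r5*Rz(q[5])
    pos=np.array([0,0,h])+r1.apply([a1,e,0])+r2.apply([0,0,l2])+r3.apply([a3,0,l4])+r6.apply([0,0,d6])
    return pos,r6
def load():
    L=np.loadtxt("log.txt")
    def res(v):
        o=[]
        for l in L:
            p_,r=fk(l[:6],v[:7]); o+=list(p_-l[6:9])+list(100*(r*R.from_rotvec([0,0,v[7]])*R.from_euler('xyz',l[9:12]).inv()).as_rotvec())
        return o
    best=min((least_squares(res,[0,250,587,42,410,327,66,z0]) for z0 in (0,np.pi/2,np.pi,-np.pi/2)),key=lambda r:r.cost)
    return best
def ik(pos,rot,b,q0):
    f=lambda q:np.r_[fk(q,b[:7])[0]-pos,200*((fk(q,b[:7])[1]*R.from_rotvec([0,0,b[7]]))*rot.inv()).as_rotvec()]
    r=least_squares(f,np.clip(q0,LO+1e-3,HI-1e-3),bounds=(LO,HI)); return r.x,np.abs(r.fun).max()
if __name__=="__main__":
    np.set_printoptions(precision=3,suppress=True)
    b=load(); print(b.x,np.abs(b.fun).max()); b=b.x
    q=np.loadtxt("log.txt")[-1,:6]; u=np.array([1,1,0])/2**.5; c=np.array([503.5,295,0])
    for name,off,z,pit,roll in [("p0",45,300,0.5,0),("p1",45,300,1,0),("p2",45,300,1.571,0),("pre",45,158,1.571,0),("grasp",-19,158,1.571,0),("lift",-19,215,1.571,0)]+[("flip",-19,215,1.571,-k) for k in (.8,1.6,2.4,3.1416)]+[("place",-19,150,1.571,-3.1416),("back",45,150,1.571,-3.1416)]:
        rot=R.from_euler('xyz',[np.pi,0,np.radians(45)])*R.from_rotvec([0,-pit,0])*R.from_rotvec([0,0,roll])
        q,e=ik(c+off*u+[0,0,z],rot,b,q); print(name,off,z,q,"err",round(e,2),rot.as_matrix()[:,2])
E
python3 kin.py
```

```text
t: 15.1
eef_pos: [505.0, 295.2, 297.7]
tcp_rot: [-3.141, 0.301, 0.789]
ft_force: [0.7, -0.0, -0.2]
opening: 1.0
grip_force: 0.0
t 15.1 q [ 0.46   0.492  1.362 -0.095  1.573  1.256] pos [505.036 295.179 297.665] rpy [-3.141  0.301  0.789] F [ 0.697 -0.048 -0.23 ] open 1.0 grip 0.0
[ -0.001 196.705 586.797  43.1   411.004 271.866  65.899   1.571] 0.0032281882716347354
p0 45 300 [ 0.501  0.655  1.115 -0.14   1.852  1.281] err 0.0 [-0.339 -0.339 -0.878]
p1 45 300 [ 0.534  0.884  0.881 -0.296  2.339  1.224] err 0.0 [-0.595 -0.595 -0.54 ]
p2 45 300 [ 0.546  1.077  0.825 -0.643  2.735  0.968] err 0.0 [-0.707 -0.707  0.   ]
pre 45 158 [ 0.546  1.227  0.849 -0.468  2.587  1.165] err 0.0 [-0.707 -0.707  0.   ]
grasp -19 158 [ 0.528  1.133  1.104 -0.404  2.435  1.257] err 0.0 [-0.707 -0.707  0.   ]
lift -19 215 [ 0.528  1.063  1.106 -0.438  2.497  1.213] err 0.0 [-0.707 -0.707  0.   ]
flip -19 215 [ 0.528  1.063  1.106 -0.438  2.497  0.413] err 0.0 [-0.707 -0.707  0.   ]
flip -19 215 [ 0.528  1.063  1.106 -0.438  2.497 -0.387] err 0.0 [-0.707 -0.707  0.   ]
flip -19 215 [ 0.528  1.063  1.106 -0.438  2.497 -1.187] err 0.0 [-0.707 -0.707  0.   ]
flip -19 215 [ 0.528  1.063  1.106 -0.438  2.497 -1.929] err 0.0 [-0.707 -0.707  0.   ]
place -19 150 [ 0.528  1.143  1.102 -0.4    2.427 -1.88 ] err 0.0 [-0.707 -0.707  0.   ]
back 45 150 [ 0.546  1.237  0.847 -0.462  2.58  -1.97 ] err 0.0 [-0.707 -0.707  0.   ]
```

```bash

python3 -m inch '[[0,-0.18,0,0,0,0,-1],[0,-0.18,0,0,0,0,-1],[0,-0.18,0,0,0,0,-1],[0,-0.18,0,0,0,0,-1],[0,-0.18,0,0,0,0,-1],[0,-0.18,0,0,0,0,-1],[0,-0.18,0,0,0,0,-1],[0,0,0,0,0,0,-1]]'
python3 go.py 535.3 326.8 300 0 90 -135
python3 - <<'E'
from h import *
u=np.array([1,1,0])/2**.5; v=np.array([-1,1,0])/2**.5
for n in ("scene","top"):
    p=cam(n); save(p,n+"3.png"); W=cloud(p); r=env.trace(p,"jar")
    if not r: print(n,"no"); continue
    P=W[r[0]["mask"]]; P=P[np.isfinite(P[:,0])]; print(n,r[0]["score"],len(P))
    a,b,z=P@u,P@v,P[:,2]
    t=(z>190)&(z<206)
    if t.sum()>30: print("top",t.sum(),"along45",np.percentile(a[t],[2,50,98]),"along135",np.percentile(b[t],[2,50,98]),np.median(z[t]))
    f=(z>125)&(z<190)
    if f.sum()>30: print("side",f.sum(),"along45",np.percentile(a[f],[2,50,90,98]),"along135",np.percentile(b[f],[2,10,50,98]))
E
```

```text
t: 16.1
eef_pos: [504.4, 293.7, 296.3]
tcp_rot: [-2.88, 1.561, 1.05]
ft_force: [-0.3, -0.2, 0.1]
opening: 1.001
grip_force: 0.0
t 16.1 q [ 0.532  1.     1.014 -0.54   2.626  1.085] pos [504.409 293.708 296.326] rpy [-2.88   1.561  1.05 ] F [-0.314 -0.245  0.09 ] open 1.001 grip 0.0
turn [ 0.003 -0.009  0.002] shift cm [-0.325 -0.143 -4.528] 4.541823372103599
scene 0.77 1101
top 372 along45 [540.568 568.166 597.644] along135 [-178.757 -166.435 -143.491] 198.31382035197993
side 593 along45 [541.338 574.204 597.057 597.92 ] along135 [-179.756 -178.556 -176.919 -137.341]
top 0.81 831
top 524 along45 [533.369 561.433 590.871] along135 [-177.232 -148.719 -121.118] 199.2478823704639
side 250 along45 [532.709 537.693 573.083 586.519] along135 [-177.708 -177.435 -153.632 -121.757]
```

View pics/scene3.png

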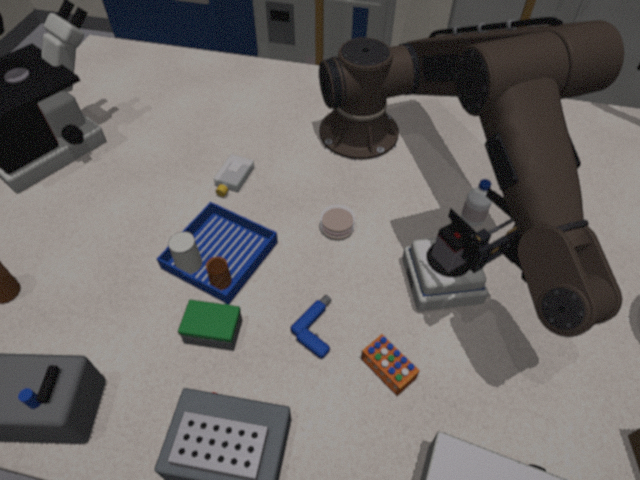

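```bash

python3 -m inch '[[0.003,-0.009,0.002,0,0,-1.5,-1],[0,0,0,0,-0.03,-3.1,-1],[0,0,0,3,0,0,-1],[0,0,0,4,0,0,-1],[0,0,0,4,0,0,-1],[0,0,0,2.8,0,0,-1],[0,0,0,0,0,0,-1]]'
python3 go.py 490.6 280.6 158 0 90 -135
```

```text
t: 17.18
eef_pos: [537.1, 327.0, 159.9]
tcp_rot: [2.275, 1.569, -0.082]
ft_force: [-0.4, 0.6, 0.8]
opening: 0.998
grip_force: 0.0
t 17.175 q [ 0.545  1.227  0.842 -0.472  2.592  1.161] pos [537.132 327.007 159.948] rpy [ 2.275  1.569 -0.082] F [-0.359  0.638  0.762] open 0.998 grip 0.0
turn [-0.001 -0.001 -0.001] shift cm [ 0.188 -0.005  6.572] 6.574638612874233
```

```bash

python3 -m inch '[[0,0,0,0.19,0,1.5,-1],[0,0,0,0,0,2.5,-1],[0,0,0,0,0,2,-1],[0,0,0,0,0,0.5,-1],[0,0,0,0,0,0,-1],[0,0,0,0,0,0,1],[0,0,0,0,0,0,1],[0,0,0,0,0,0,1],[0,0,0,0,0,0,1],[0,0,0,0,0,0,1],[0,0,0,0,0,0,1]]'
python3 go.py
```

```text
t: 18.55
eef_pos: [491.2, 281.2, 158.8]
tcp_rot: [2.398, 1.568, 0.042]
ft_force: [0.9, 0.6, -1.3]
opening: 0.608
grip_force: 30.0
t 18.55 q [ 0.526  1.132  1.101 -0.405  2.436  1.257] pos [491.247 281.197 158.775] rpy [2.398 1.568 0.042] F [ 0.93   0.636 -1.307] open 0.608 grip 29.999499320983887
```

```bash

python3 -m inch '[[0,0,0,-0.5,0,0,1],[0,0,0,-1.5,0,0,1],[0,0,0,-2,0,0,1],[0,0,0,-1.5,0,0,1],[0,0,0,-0.7,0,0,1],[0,0,-0.1,0,0,0,1],[0,0,-0.17,0,0,0,1],[0,0,-0.18,0,0,0,1],[0,0,-0.18,0,0,0,1],[0,0,-0.18,0,0,0,1],[0,0,-0.18,0,0,0,1],[0,0,-0.18,0,0,0,1],[0,0,-0.18,0,0,0,1],[0,0,-0.18,0,0,0,1],[0,0,-0.18,0,0,0,1]]'
python3 -m inch '[[0,0,-0.18,0,0,0,1],[0,0,-0.18,0,0,0,1],[0,0,-0.18,0,0,0,1],[0,0,-0.18,0,0,0,1],[0,0,-0.18,0,0,0,1],[0,0,-0.18,0,0,0,1],[0,0,-0.18,0,0,0,1],[0,0,-0.1,0,0,0,1],[0,0,-0.07,0,0,0,1],[0,0,0,0,0,0,1]]'
python3 - <<'E'
from go import *
log(); print(s["t"],s["joints"],s["eef_pos"],s["ft_force"],s["opening"])
print(R.from_euler('xyz',s["tcp_rot"]).as_matrix())
u=np.array([1,1,0])/2**.5; v=np.array([-1,1,0])/2**.5
T=s["eef_pos"]; print("TCP a45",T@u,"a135",T@v)
# want x up, z=-u
want=R.from_matrix(np.stack([[0,0,1],np.cross(-u,[0,0,1]),-u],1)); print("turn",(R.from_euler('xyz',s["tcp_rot"]).inv()*want).as_rotvec())
for n in ("scene","top"):
    p=cam(n); save(p,n+"4.png"); W=cloud(p); r=env.trace(p,"jar")
    if not r: print(n,"no"); continue
    P=W[r[0]["mask"]]; P=P[np.isfinite(P[:,0])]; print(n,r[0]["score"],len(P))
    a,b,z=P@u,P@v,P[:,2]; f=(z>T[2]-38)&(z<T[2]+45)
    print("side",f.sum(),"a45",np.percentile(a[f],[2,50,90,98]),"a135",np.percentile(b[f],[2,10,50,98]),"z",np.percentile(z,[1,99]))
E
```

```text
t: 20.42
eef_pos: [491.0, 281.2, 220.9]
tcp_rot: [-1.572, -0.143, 2.356]
ft_force: [0.1, 0.4, -3.5]
opening: 0.612
grip_force: 30.0
t: 21.68
eef_pos: [491.0, 281.2, 220.8]
tcp_rot: [-1.965, -1.567, 2.75]
ft_force: [-0.4, 0.8, -3.6]
opening: 0.61
grip_force: 30.0
21.675 [ 0.526  1.056  1.103 -0.443  2.503 -1.931] [490.995 281.202 220.845] [-0.405  0.764 -3.603] 0.6102625595169239
[[-0.004 -0.707 -0.708]
 [ 0.002  0.708 -0.707]
 [ 1.    -0.004 -0.002]]
TCP a45 546.0258464524895 a135 -148.34570964476646
turn [ 0.001  0.002 -0.004]
scene 0.71 1425
side 1154 a45 [540.643 567.774 596.934 597.673] a135 [-178.535 -177.272 -147.628 -120.779] z [179.6   271.971]
top 0.61 915
side 700 a45 [532.685 565.641 587.939 588.783] a135 [-176.708 -167.616 -143.726 -121.662] z [ 95.895 432.538]
```

View pics/scene4.png

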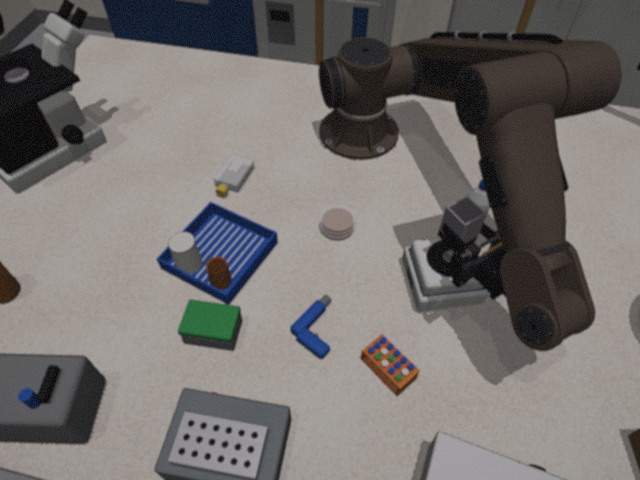

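```bash

python3 -m inch '[[0.001,0.002,-0.004,0,0.11,0.16,1],[0,0,0,-1,0,0,1],[0,0,0,-2,0,0,1],[0,0,0,-1.5,0,0,1],[0,0,0,-0.6,0,0,1],[0,0,0,0,0,0,1]]'
python3 -m inch '[[0,0,0,-0.2,0,0,1],[0,0,0,-0.2,0,0,1],[0,0,0,-0.2,0,0,1],[0,0,0,0,0,0,1]]'; python3 go.py
```

```text
t: 22.62
eef_pos: [489.1, 280.9, 169.3]
tcp_rot: [0.573, -1.57, 0.212]
ft_force: [0.1, 0.4, -3.2]
opening: 0.608
grip_force: 30.0
t: 23.12
eef_pos: [489.1, 280.9, 163.8]
tcp_rot: [1.131, -1.57, -0.345]
ft_force: [0.1, 0.3, -3.4]
opening: 0.61
grip_force: 30.0
t 23.125 q [ 0.528  1.124  1.109 -0.406  2.438 -1.888] pos [489.09  280.867 163.785] rpy [ 1.131 -1.57  -0.345] F [ 0.104  0.275 -3.353] open 0.61 grip 29.998829662799835
```

```bash

python3 -m inch '[[0,0,0,-0.2,0,0,1],[0,0,0,0,0,0,1]]'
python3 -m inch '[[0,0,0,-0.2,0,0,1],[0,0,0,0,0,0,1]]'
python3 go.py
```

```text
t: 23.38
eef_pos: [489.1, 280.9, 161.7]
tcp_rot: [1.01, -1.57, -0.224]
ft_force: [-0.1, 0.2, -3.8]
opening: 0.613
grip_force: 30.0
t: 23.62
eef_pos: [489.1, 280.9, 159.6]
tcp_rot: [0.98, -1.57, -0.195]
ft_force: [-0.1, 0.0, -3.8]
opening: 0.609
grip_force: 30.0
t 23.625 q [ 0.528  1.129  1.108 -0.404  2.434 -1.885] pos [489.071 280.873 159.645] rpy [ 0.98  -1.57  -0.195] F [-0.147  0.008 -3.765] open 0.609 grip 29.99883681535721
```

```bash

python3 -m inch '[[0,0,0,-0.2,0,0,1],[0,0,0,0,0,0,1]]'
python3 -m inch '[[0,0,0,-0.2,0,0,1],[0,0,0,0,0,0,1]]'
python3 go.py
```

```text
t: 23.88
eef_pos: [489.1, 280.9, 157.7]
tcp_rot: [0.949, -1.57, -0.163]
ft_force: [-0.4, 0.4, -5.0]
opening: 0.607
grip_force: 30.0
t: 24.12
eef_pos: [489.1, 280.9, 155.7]
tcp_rot: [1.012, -1.57, -0.227]
ft_force: [0.2, -0.1, -3.6]
opening: 0.608
grip_force: 30.0
t 24.125 q [ 0.528  1.134  1.108 -0.402  2.43  -1.883] pos [489.077 280.871 155.687] rpy [ 1.012 -1.57  -0.227] F [ 0.188 -0.128 -3.621] open 0.608 grip 29.998924434185028
```

Already 9.5 mm over the shaft without contact. Lowering to the seat.

```bash

python3 -m inch '[[0,0,0,-0.2,0,0,1],[0,0,0,-0.2,0,0,1],[0,0,0,0,0,0,1]]'
python3 -m inch '[[0,0,0,-0.1,0,0,1],[0,0,0,-0.1,0,0,1],[0,0,0,0,0,0,1]]'
python3 go.py
```

```text
t: 24.5
eef_pos: [489.1, 280.9, 151.6]
tcp_rot: [0.997, -1.57, -0.211]
ft_force: [0.4, -0.0, -4.0]
opening: 0.607
grip_force: 30.0
t: 24.88
eef_pos: [489.1, 280.9, 149.8]
tcp_rot: [1.162, -1.57, -0.376]
ft_force: [-0.4, 0.2, -4.5]
opening: 0.61
grip_force: 30.0
t 24.875 q [ 0.528  1.142  1.107 -0.399  2.424 -1.879] pos [489.078 280.879 149.762] rpy [ 1.162 -1.57  -0.376] F [-0.417  0.178 -4.528] open 0.61 grip 29.998851120471954
```

```bash

python3 -m inch '[[0,0,0,-0.05,0,0,1],[0,0,0,-0.05,0,0,1],[0,0,0,0,0,0,1]]'
python3 -m inch '[[0,0,0,-0.05,0,0,1],[0,0,0,0,0,0,1]]'
python3 go.py
```

```text
t: 25.25
eef_pos: [489.1, 280.9, 149.5]
tcp_rot: [-0.16, -1.57, 0.945]
ft_force: [0.6, 1.3, 4.2]
opening: 0.609
grip_force: 30.0
t: 25.5
eef_pos: [489.1, 281.0, 149.5]
tcp_rot: [-0.331, -1.57, 1.116]
ft_force: [-0.4, -0.1, 7.0]
opening: 0.612
grip_force: 30.0
t 25.5 q [ 0.528  1.142  1.106 -0.399  2.425 -1.878] pos [489.131 280.969 149.479] rpy [-0.331 -1.57   1.116] F [-0.389 -0.134  6.976] open 0.612 grip 29.99828964471817
```

Seated: contact at 149.5 mm against the expected 149.2 mm. Releasing and backing off.

```bash

python3 -m inch '[[0,0,0,0,0,0,-1],[0,0,0,0,0,0,-1],[0,0,0,0,0,0,-1],[0,0,0,0,0,0,-1],[0,0,0,0,0,0,-1],[0,0,0,0,0,-1,-1],[0,0,0,0,0,-2,-1],[0,0,0,0,0,-2.5,-1],[0,0,0,0,0,-1.5,-1],[0,0,0,3,0,0,-1],[0,0,0,4,0,0,-1],[0,0,0,4,0,0,-1],[0,0,0,2,0,0,-1],[0,0,0,0,0,0,-1]]'
python3 - <<'E'
from h import *
u=np.array([1,1,0])/2**.5; v=np.array([-1,1,0])/2**.5
for n in ("scene","top"):
    p=cam(n); W=cloud(p); save(p,n+"5.png"); r=env.trace(p,"jar")
    if not r: print(n,"no"); continue
    P=W[r[0]["mask"]]; P=P[np.isfinite(P[:,0])]; a,b,z=P@u,P@v,P[:,2]; t=(z>194)&(z<206)
    print(n,r[0]["score"],"rim z",np.percentile(z[t],[5,50,95]),"z98",np.percentile(z,98),"a45",np.percentile(a[t],[2,98]),"a135",np.percentile(b[t],[2,98]))
    A=np.c_[P[t][:,:2]-P[t][:,:2].mean(0),np.ones(t.sum())]; print("rim slope",np.linalg.lstsq(A,z[t],rcond=None)[0][:2])
p=cam("scene"); c=p["img"][160:320,370:570]; cv2.imwrite("pics/crop5.png",cv2.resize(c,(750,600),interpolation=cv2.INTER_CUBIC)[:,:,::-1])
E
```

```text
t: 27.25
eef_pos: [538.4, 330.2, 280.3]
tcp_rot: [-3.043, -1.568, -2.454]
ft_force: [0.8, -0.2, -0.5]
opening: 1.001
grip_force: 0.0
scene 0.89 rim z [194.658 198.349 200.946] z98 200.39754797959813 a45 [537.512 595.471] a135 [-177.328 -117.999]
rim slope [ 0.012 -0.001]
top 0.65 rim z [195.003 199.18  202.428] z98 201.79243940359322 a45 [531.298 589.671] a135 [-175.647 -117.951]
rim slope [-0.01  -0.005]
```

View pics/crop5.png

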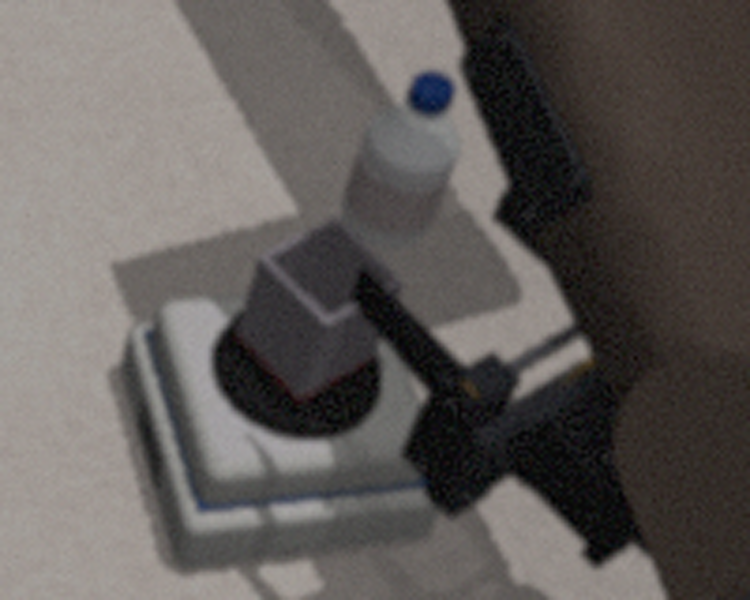

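The crop shows the jar standing mouth-up on the seat, red line low at (300,395) and rim level at about z = 199–200 mm. The gripper is clear of it at (500,400), above and behind. Everything else is where it was, so I'm handing in.

```bash
python3 -c "
from cell import env
print(env.job_done())"
```

```text
the job is handed in; nothing more can be done
None
```

The jar stands mouth-up and fully home on the blender's drive shaft, with its rim level at about 200 mm. The gripper is clear, nothing else on the bench was touched, and I handed in at about 27 s of the 61 s allowed.

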